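# Vent the specimen transport case

## Robot

A 6-joint arm with a two-finger parallel gripper is mounted at the origin on the work surface. World frame = base frame: x ahead of the robot, y to its left, z up, the work surface at z = 0. Lengths are in m, angles in rad, forces in N, time in s.
With the tool pointing down it reaches from about 0.3 to 1 m from the base axis. Payload 5.1 kg.
Tool frame: the origin (TCP) lies at the very end of the fingers, on their centre line; the grasp point (between the pads) lies bot.hold_point_z behind it (bot.hold_point_z is the distance from the TCP to the grasp point, in m); z points along the fingers, y is the line along which they close (so a half turn about z gives the same grasp; the last joint's range is limited). The gripper opens to 95 mm and grips with 3 to 60 N. Pads are 20 mm wide; open, the fingers measure 119 mm over their backs; the gripper's body (75 mm by 180 mm) begins 59 mm behind the grasp point.
Start: joints at [1.1, 0.124, 1.65, -0, 1.367, -0.083], TCP at [0.246, 0.602, 0.215] pointing down, gripper open.
Joint ranges: [-2.61, 2.61], [-1.02, 2.33], [0.03, 2.71], [-1.35, 4.49], [0.32, 2.68], [-2.91, 2.91]. Speed limits (rad/s): [2.57, 2.57, 3.14, 3.14, 3.14, 3.14].

## Interface

Orientations are given as a rotation vector (axis times angle).
In Python, from bench import bot gives the robot as it stands.
- The arm moves only by the shell command python3 -m creep 'ROWS' [FORCE]. ROWS is JSON, a list of rows, each an object with "jaw": the finger opening in cm, from 0 to 9.51; "translation": the shift along the tool's x, y, z in cm, a list of three; "yaw": the turn about the tool's z in rad. A call has 1 to 12 rows; each row shifts and turns the commanded pose from where the row before left it, along the tool's axes as they then stand; what a row does not reach is not made up. A row lasts 1/12 s, in which the tool goes at most 41.7 mm and 7.16 degrees, less where a joint would pass 70% of its speed; a pose out of reach is approached as far as the arm can. A call with a gripper value outside its range is refused whole. The fingers move at their own pace and stop on an object; FORCE is the grip in N (left out, the last holds). Time passes only in rows, so rows that do not move let the fingers close. It gives the time, the measured TCP pose, the force, the opening and the grip force at its end, in the units of the state.
- bot.sense(): the state, without advancing time (a new reading comes with each control period).
- bot.grab_frame(name): name is "scene" or "top" or "wrist"; returns the picture (420x560x3 uint8, blue, green, red); there is no depth.
- bot.get_calibration(name): a dict with "K" (3x3 intrinsics, pixels), "extrinsics" (4x4, takes a point from world to camera coordinates); the wrist camera has in their place "T_tool_cam" (4x4, takes a point from camera to tool coordinates, whose origin is the TCP and whose axes are the flange's). Camera axes: x right, y up, looking along -z (the intrinsics and any distortion apply to the point x, -y, -z); pixel columns grow to the right and rows downward; lengths in m; the calibration is good to about 2 mm. A picture is of the moment at which its call begins: read the wrist's pose just before it. get_calibration takes no time and is no camera call.
- bot.close_job(): hands the job in; it is judged then, once.
The state is a dict: "time_s": time; "joints": joint angles; "qvel": joint speeds; "joint_torque": joint torques, N m; "tcp_pos": TCP position; "eef_rot": TCP orientation; "wrist_force": force on the tool from outside, world axes, zero at the start; "moment": the same for the moment, N m; "opening": finger opening in m; "grip_force": force on a finger pad.
Only numpy, scipy, OpenCV 4.12 (cv2) and the standard library are available. Lean on these libraries where they do the work, as an engineer would, in place of code of your own. Each camera call takes 0.05 s, during which the arm holds its last target. There are 200 camera calls.

## Task

Let the pressure out of the specimen transport case before it is opened: roll the knurled black knob on its lid anticlockwise (seen from above) with a fingertip, loosening it by two full turns and no more, so that its white line ends up back roughly at the red dot. Do not grip or straddle the knob between the fingers, and leave the other things where they lie.

Things in the scene. Friction and masses are not known exactly. Their poses are not given: they have to be found in the camera images.
- case: Specimen transport case, blue tub, flat white lid: 250 mm (x) by 340 mm (y) by 160 mm high. Heavy, does not move or open. Origin: centre of its underside, on the desk. Its own x points to the hinges; latches and folding handle are on its -x face. The knob's axis is at own x = -45 mm, y = +95 mm, in the lid's flat top.
- knob_top (a point): Centre of the slightly domed top of the purge valve's black knob, on its upright axis, 189 mm above the desk when shut. Knurled rim of 16 upright ribs: 42 mm diameter over the ribs, 37 mm between them; the rim's lower edge is 22 mm and its upper edge 4 mm below this point. The knob rises 1.5 mm per turn as it unscrews. Axes turn with the knob, z up.
- knob_line (a point): Outer end of the white line on the knob's top, 17 mm from its axis; it turns with the knob, in line with the red dot when the knob is shut and after every full turn.
- index_dot (a point): Red dot, 6 mm, 28.5 mm from the knob's axis towards the latches, on a flat grey flange of 66 mm diameter, 4 mm thick, on the lid under the knob (3 mm gap to the shut knob). Does not turn.
- knob (a joint): Angle of the knob in rad, counting on over full turns: 0 = shut, white line at the red dot; grows anticlockwise seen from above, 6.283 per full turn. Starts between 0 and 0.35. Turns stiffly (about 0.04 N m of friction at any speed) and stays where it is left. Its stem comes out of the thread if turned beyond two and a half turns.
- label_roll: Roll of blank labels standing on end loose on the lid: ring 58 mm across, 32 mm high. Origin: centre of its underside. Leave it alone.
- marker: Marker pen lying loose on the lid, white with red cap, 123 mm long along its x, 17 mm thick. Origin: under its middle. Leave it alone.
- sanitiser: Clear pump bottle with blue label loose on the desk, 62 mm across, 178 mm high. Origin: centre of its underside. Leave it alone.
- thermometer: White infrared thermometer lying on its side loose on the desk: barrel 120 x 46 mm along its x, handle 100 mm to its -y, 44 mm high. Origin: under the barrel's middle. Leave it alone.

How it is judged:
By the outcome, as a careful person would: the job done as asked, in the order asked, and still so for the second after the job is handed in, with the robot touching nothing.
It also fails if it takes over 54 s, if anything falls off the work surface, if the arm or the gripper's body presses on something with over 40 N, if the wrist force passes 120 N, or if a joint passes its speed limit or range.

## Working session

There is one attempt and no reset: what is moved stays moved. The work goes in short steps, Python scripts to look and compute and a shell command to move; the robot and the scene stay as the last step left them, time stands still between calls to the robot, and variables do not carry over. Pictures are saved under pics/ and viewed, at most 10 in all, crops included, and the job is handed in when it is done.

```bash
ls; mkdir -p pics
cat > h.py <<'E'
import numpy as np, cv2
from bench import bot
from scipy.spatial.transform import Rotation as R
def ray(name,uv,st=None):
    c=bot.get_calibration(name); K=np.array(c["K"])
    d=np.linalg.inv(K)@[uv[0],uv[1],1]; d=np.array([d[0],-d[1],-d[2]])
    if name=="wrist":
        T=np.array(c["T_tool_cam"]); W=np.eye(4); W[:3,:3]=R.from_rotvec(st["eef_rot"]).as_matrix(); W[:3,3]=st["tcp_pos"]; M=W@T
    else: M=np.linalg.inv(np.array(c["extrinsics"]))
    return M[:3,3], M[:3,:3]@d
def onz(name,uv,z,st=None):
    o,d=ray(name,uv,st); return o+d*(z-o[2])/d[2]
E
python3 - <<'E'
from h import *
s=bot.sense(); print(s)
for n in("top","scene"): cv2.imwrite(f"pics/{n}0.png",bot.grab_frame(n))
print({k:v for k,v in bot.get_calibration("wrist").items()})
E
```

```text
pics
{'time_s': 0.0, 'joints': array([ 1.10039020e+00,  1.24516054e-01,  1.65166887e+00, -1.25860288e-05,
        1.36745721e+00, -8.25740183e-02]), 'qvel': array([ 0.00012019, -0.00099209,  0.00053067,  0.00070983,  0.00145627,
        0.00016726]), 'joint_torque': array([ 3.15361423e-03, -4.17570305e+01, -3.59944689e+01,  7.75049860e-02,
        4.90300439e-02, -1.60011869e-04]), 'tcp_pos': array([0.24554612, 0.60115466, 0.21338298]), 'eef_rot': array([-0.60528463, -3.0821721 ,  0.00310179]), 'wrist_force': array([-0.74296351, -0.29214652, -0.11273076]), 'moment': array([-0.01460487,  0.00351621,  0.02653416]), 'grip_force': 0.0, 'opening': 0.09503842923710258}
{'K': array([[376.16205608,   0.        , 275.86075375],
       [  0.        , 376.16205608, 207.97253101],
       [  0.        ,   0.        ,   1.        ]]), 'T_tool_cam': array([[-1.59401905e-03,  9.60171071e-01,  2.79408257e-01,
         7.79577608e-02],
       [ 9.99998716e-01,  1.57709338e-03,  2.85380105e-04,
         1.09604326e-03],
       [-1.66639192e-04,  2.79408353e-01, -9.60172351e-01,
        -1.69512809e-01],
       [ 0.00000000e+00,  0.00000000e+00,  0.00000000e+00,
         1.00000000e+00]])}
```

View pics/top0.png

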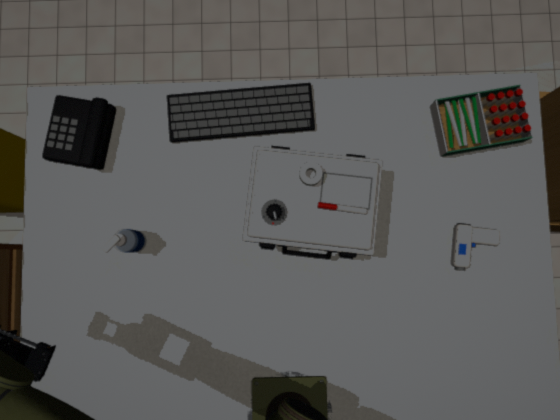

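View pics/scene0.png

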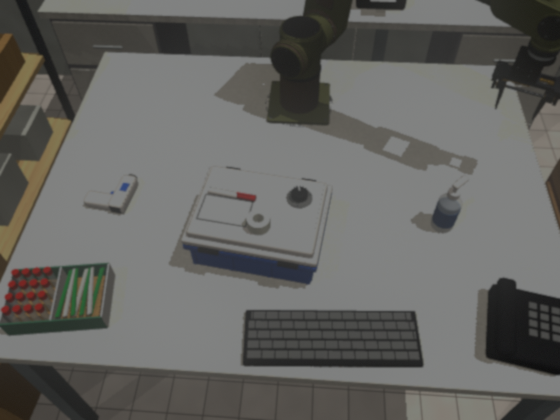

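The top view shows the case, with the knob at about (274,212), the label roll at (311,173), the marker at (343,208) and the latches at the bottom (-x, towards the robot). In the scene view the knob is at about (299,193).

Run:
```python
from h import *
print(bot.hold_point_z)
k=onz("top",(274,211),.187); print("knob top",k, "scene",onz("scene",(299,190),.189))
# lid corners approx
for uv in((255,147),(382,157),(374,254),(245,241)): print(onz("top",uv,.155))
print("roll",onz("top",(311,173),.192),"marker",onz("top",(320,206),.17))
s=bot.sense();M=R.from_rotvec(s["eef_rot"]).as_matrix();print(M.round(3))
print("shift cm to put camera-ish/tool 60mm behind", M.T@(k-s["tcp_pos"])*100)
```

```text
0.0188
knob top [0.54460762 0.02563377 0.187     ] scene [0.54084126 0.02575651 0.189     ]
[0.71415676 0.07174462 0.155     ]
[ 0.67896905 -0.25344142  0.155     ]
[ 0.43221905 -0.22229537  0.155     ]
[0.47325982 0.10175801 0.155     ]
roll [ 0.63647848 -0.06868073  0.192     ] marker [ 0.55563303 -0.08966725  0.17      ]
[[-0.926  0.378 -0.001]
 [ 0.378  0.926 -0.002]
 [ 0.    -0.002 -1.   ]]
shift cm to put camera-ish/tool 60mm behind [-49.45051176 -41.97037945   2.72039754]
```

```bash
python3 -m creep '[{"jaw":0,"translation":[0,0,-3],"yaw":0},{"jaw":0,"translation":[0,0,-3],"yaw":0},{"jaw":0,"translation":[0,0,-2.5],"yaw":0},{"jaw":0,"translation":[-2.9,-2.45,0],"yaw":0},{"jaw":0,"translation":[-2.9,-2.45,0],"yaw":0},{"jaw":0,"translation":[-2.9,-2.45,0],"yaw":0},{"jaw":0,"translation":[-2.9,-2.45,0],"yaw":0},{"jaw":0,"translation":[-2.9,-2.45,0],"yaw":0},{"jaw":0,"translation":[-2.9,-2.45,0],"yaw":0},{"jaw":0,"translation":[-2.9,-2.45,0],"yaw":0},{"jaw":0,"translation":[-2.9,-2.45,0],"yaw":0},{"jaw":0,"translation":[-2.9,-2.45,0],"yaw":0}]' 10
python3 -m creep '[{"jaw":0,"translation":[-2.9,-2.45,0],"yaw":0},{"jaw":0,"translation":[-2.9,-2.45,0],"yaw":0},{"jaw":0,"translation":[-2.9,-2.45,0],"yaw":0},{"jaw":0,"translation":[-2.9,-2.45,0],"yaw":0},{"jaw":0,"translation":[-2.9,-2.45,0],"yaw":0},{"jaw":0,"translation":[-2.9,-2.45,0.5],"yaw":0},{"jaw":0,"translation":[-2.9,-2.45,1],"yaw":0},{"jaw":0,"translation":[0,0,1.5],"yaw":0},{"jaw":0,"translation":[0,0,1],"yaw":0},{"jaw":0,"translation":[0,0,0],"yaw":0},{"jaw":0,"translation":[0,0,0],"yaw":0}]'
python3 - <<'E'
from h import *
s=bot.sense(); print(s["tcp_pos"],s["eef_rot"],s["joints"],s["opening"],s["wrist_force"])
cv2.imwrite("pics/w1.png",bot.grab_frame("wrist"))
E
```

```text
time_s: 1.1
tcp_pos: [0.4043, 0.2971, 0.2992]
eef_rot: [-0.605, -3.083, 0.001]
wrist_force: [1.3, -0.4, 0.3]
opening: 0.0207
grip_force: 0.0
time_s: 2.02
tcp_pos: [0.5263, 0.064, 0.2587]
eef_rot: [-0.603, -3.081, 0.0]
wrist_force: [0.8, 0.2, 0.3]
opening: 0.0007
grip_force: 0.0
[0.52629004 0.06400735 0.25867424] [-6.03412466e-01 -3.08085610e+00  3.80427818e-04] [ 1.96259468e-02 -1.66419985e-01  1.86222115e+00  2.30171493e-04
  1.44799380e+00 -1.16437805e+00] 0.0007051583209672699 [0.80121046 0.17615599 0.32433739]
```

View pics/w1.png

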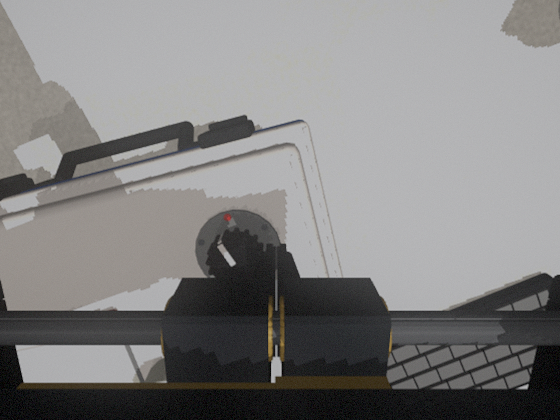

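The wrist view shows the red dot at (228,217), the white line from about (222,245) to (234,265), and the closed fingertip at (250–300, 240–280). I'll work out positions from these masks.

```bash
cat >> h.py <<'E'
def look(name):
    s=bot.sense(); im=bot.grab_frame("wrist"); cv2.imwrite(f"pics/{name}.png",im); return s,im
E
python3 - <<'E'
from h import *
s=bot.sense(); im=cv2.imread("pics/w1.png")
b=im.astype(int); roi=np.zeros(im.shape[:2],bool); roi[205:280,190:285]=1
red=(b[:,:,2]>b[:,:,1]+50)&roi; ys,xs=np.nonzero(red); d=onz("wrist",(xs.mean(),ys.mean()),.164,s); print(xs.mean(),ys.mean(),len(xs),d)
k=d[:2]+.0285*np.array([np.cos(-.115),np.sin(-.115)]); print("knob from dot",k)
cr=im[195:290,180:310]; cv2.imwrite("pics/c1.png",cv2.convertScaleAbs(cv2.resize(cr,None,fx=6,fy=6,interpolation=cv2.INTER_CUBIC),alpha=1.8,beta=20))
w=(b.min(2)>130)&roi; n,l,st,c=cv2.connectedComponentsWithStats(w.astype(np.uint8)); 
for i in range(1,n):
  if st[i,4]>15: print(st[i],c[i])
c=bot.get_calibration("wrist");T=np.linalg.inv(np.array(c["T_tool_cam"]));K=np.array(c["K"])
for p in((.01,.012,0),(.01,-.012,0),(-.01,.012,0)):
  q=T@[*p,1]; u=K@[q[0],-q[1],-q[2]]; print(p,u[:2]/u[2])
E
```

```text
227.16216216216216 216.97297297297297 37 [0.5192381  0.02951641 0.164     ]
knob from dot [0.54754985 0.02624613]
[ 190  205   95   72 1603] [228.86275733 224.01247661]
[218 245  18  21 129] [226.47286822 255.3875969 ]
(0.01, 0.012, 0) [298.5995634  244.95656217]
(0.01, -0.012, 0) [248.92698202 245.03344177]
(-0.01, 0.012, 0) [297.98522281 282.41363361]
```

View pics/c1.png

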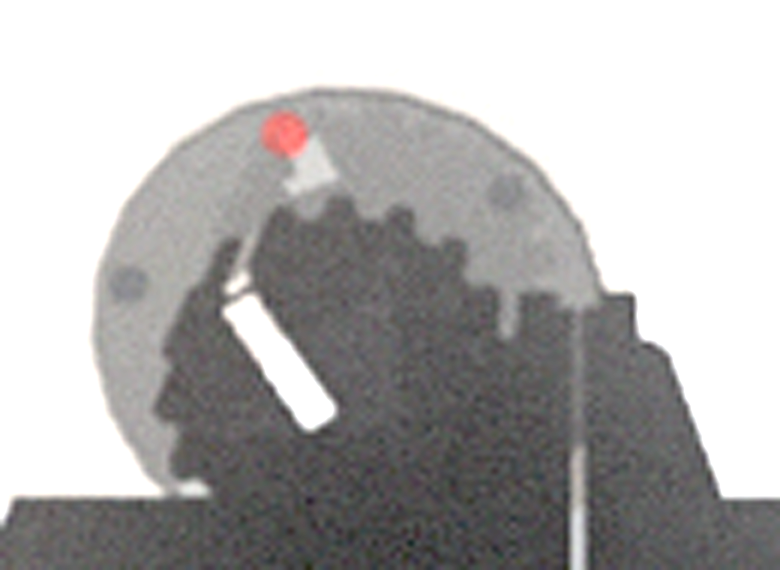

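```bash
python3 -m creep '[{"jaw":0,"translation":[0,0,0],"yaw":0.12},{"jaw":0,"translation":[0,0,0],"yaw":0.12},{"jaw":0,"translation":[0,0,0],"yaw":0.12},{"jaw":0,"translation":[0,0,0],"yaw":0.12},{"jaw":0,"translation":[0,0,0],"yaw":0.12},{"jaw":0,"translation":[0,0,0],"yaw":0.12},{"jaw":0,"translation":[0,0,0],"yaw":0.12},{"jaw":0,"translation":[0,0,0],"yaw":0.12},{"jaw":0,"translation":[0,0,0],"yaw":0.12},{"jaw":0,"translation":[0,0,0],"yaw":0.12},{"jaw":0,"translation":[0,0,0],"yaw":0.12},{"jaw":0,"translation":[0,0,0],"yaw":0.12}]' | head -3
python3 -m creep '[{"jaw":0,"translation":[0,0,0],"yaw":0.12},{"jaw":0,"translation":[0,0,0],"yaw":0.12},{"jaw":0,"translation":[0,0,0],"yaw":0.12},{"jaw":0,"translation":[0,0,0],"yaw":0.12},{"jaw":0,"translation":[0,0,0],"yaw":0.12},{"jaw":0,"translation":[0,0,0],"yaw":0.12},{"jaw":0,"translation":[0,0,0],"yaw":0.12},{"jaw":0,"translation":[0,0,0],"yaw":0.12},{"jaw":0,"translation":[0,0,0],"yaw":0.12},{"jaw":0,"translation":[0,0,0],"yaw":0.12},{"jaw":0,"translation":[0,0,0],"yaw":0.12},{"jaw":0,"translation":[0,0,0],"yaw":0.12}]' | head -3
python3 -m creep '[{"jaw":0,"translation":[0,0,0],"yaw":0.12},{"jaw":0,"translation":[0,0,0],"yaw":0.12},{"jaw":0,"translation":[0,0,0],"yaw":0.12},{"jaw":0,"translation":[0,0,0],"yaw":0.12},{"jaw":0,"translation":[0,0,0],"yaw":0.12},{"jaw":0,"translation":[0,0,0],"yaw":0.12},{"jaw":0,"translation":[0,0,0],"yaw":0}]'
python3 - <<'E'
from h import *
s=bot.sense(); M=R.from_rotvec(s["eef_rot"]).as_matrix()
print(M.round(3), s["joints"].round(3))
k=np.array([.547,.026,.189])
print("knob in tool cm", M.T@(k-s["tcp_pos"])*100)
E
```

```text
time_s: 3.07
tcp_pos: [0.5273, 0.0646, 0.2612]
eef_rot: [2.49, 1.913, 0.003]
time_s: 4.07
tcp_pos: [0.5273, 0.0646, 0.2612]
eef_rot: [-3.135, 0.204, -0.004]
time_s: 4.65
tcp_pos: [0.5273, 0.0645, 0.2611]
eef_rot: [-2.864, 1.289, -0.003]
wrist_force: [0.0, -0.0, -0.2]
opening: 0.0005
grip_force: 0.0
[[ 0.663 -0.749  0.002]
 [-0.749 -0.663  0.   ]
 [ 0.001 -0.002 -1.   ]] [ 0.021 -0.168  1.86   0.     1.448  2.437]
knob in tool cm [4.18010925 1.09038481 7.21604108]
```

Run:
```python
from h import *
s,im=look("w2"); print(s["tcp_pos"])
c=bot.get_calibration("wrist");M=R.from_rotvec(s["eef_rot"]).as_matrix();T=np.array(c["T_tool_cam"]);K=np.array(c["K"])
p=M.T@(np.array([.547,.026,.18])-s["tcp_pos"]); q=np.linalg.inv(T)@[*p,1]; u=K@[q[0],-q[1],-q[2]]; u=u[:2]/u[2]; print(u)
x,y=int(u[0])-75,int(u[1])-65; print("origin",x,y)
x=max(x,0);y=max(y,0)
cv2.imwrite("pics/c2.png",cv2.convertScaleAbs(cv2.resize(im[y:y+120,x:x+150],None,fx=5,fy=5,interpolation=cv2.INTER_CUBIC),alpha=1.8,beta=20))
```

```text
[0.52729209 0.06451603 0.26112118]
[294.4631625  156.96148624]
origin 219 91
```

View pics/c2.png

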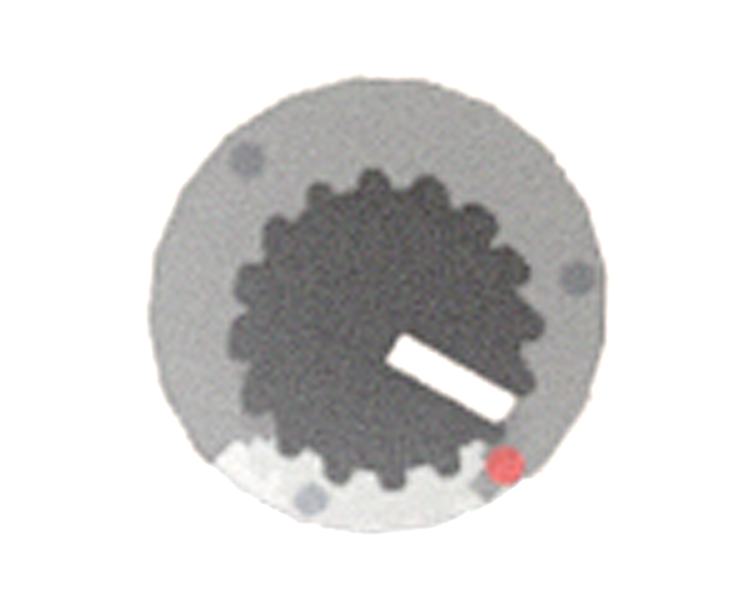

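The crop is 5x with its origin at (219,91). It shows the knob centre at about (297,157), the line pointing to (320,172) and the red dot at (320,184), so the knob is already slightly anticlockwise of the dot.

```bash
cat >> h.py <<'E'
def measure(s,im,kc=(.547,.026),ztop=.189,v=True):
    c=bot.get_calibration("wrist");M=R.from_rotvec(s["eef_rot"]).as_matrix();T=np.linalg.inv(np.array(c["T_tool_cam"]));K=np.array(c["K"])
    def px(P):
        q=T@[*(M.T@(np.array(P)-s["tcp_pos"])),1]; u=K@[q[0],-q[1],-q[2]]; return u[:2]/u[2]
    b=im.astype(int)
    def disc(r,z):
        m=np.zeros(im.shape[:2],np.uint8); a=np.linspace(0,2*np.pi,60)
        cv2.fillPoly(m,[np.array([px((kc[0]+r*np.cos(t),kc[1]+r*np.sin(t),z)) for t in a]).astype(np.int32)],1); return m>0
    red=(b[:,:,2]>b[:,:,1]+45)&disc(.034,.164); ys,xs=np.nonzero(red)
    dot=onz("wrist",(xs.mean(),ys.mean()),.164,s)[:2] if len(xs)>8 else None
    w=((b.min(2)>105)&disc(.0185,ztop)).astype(np.uint8)
    n,l,st,_=cv2.connectedComponentsWithStats(w); i=1+np.argmax(st[1:,4]) if n>1 else 0
    (cx,cy),(a,h),an=cv2.minAreaRect(np.argwhere(l==i)[:,::-1].astype(np.float32)); 
    pts=np.array([onz("wrist",(x,y),ztop,s)[:2] for y,x in np.argwhere(l==i)])
    m=pts.mean(0); d=np.linalg.svd(pts-m,full_matrices=False)[2][0]; d*=np.sign(d@(m-kc))
    if v: print("dot",dot,"line mid",m,"dir",d,"n",len(pts),"len",np.ptp((pts-m)@d))
    return dot,m,d
E
python3 - <<'E'
from h import *
s=bot.sense(); im=cv2.imread("pics/w2.png")
dot,m,d=measure(s,im)
g=im[91:211,219:369].max(2).astype(np.uint8); k=(cv2.GaussianBlur(g,(3,3),0)<62).astype(np.uint8)
n,l,st,c=cv2.connectedComponentsWithStats(k); i=1+np.argmax(st[1:,4]); print(st[i])
p=np.argwhere(l==i)[:,::-1].astype(np.float32); (cc,r)=cv2.minEnclosingCircle(p); u=np.array(cc)+[219,91]; print(u,r,"knob",onz("wrist",u,.184,s))
f=((g<150)).astype(np.uint8); print("flange",onz("wrist",(294.6,151.6),.164,s))
print("ang line",np.arctan2(d[1],d[0]))
E
```

```text
dot [0.51825513 0.02942933] line mid [0.53757477 0.02365346] dir [-0.97768496 -0.21007645] n 151 len 0.016427300810572035
[  46   34   63   63 2551]
[295.78607178 155.93532562] 31.607221603393555 knob [0.54751041 0.024564   0.184     ]
flange [0.54752721 0.02433913 0.164     ]
ang line -2.92993949523066
```

```bash
python3 -m creep '[{"jaw":0,"translation":[1.05,-0.35,2],"yaw":0},{"jaw":0,"translation":[0,0,2.5],"yaw":0},{"jaw":0,"translation":[0,0,2.5],"yaw":0},{"jaw":0,"translation":[0,0,1.4],"yaw":0},{"jaw":0,"translation":[0,0,0],"yaw":0},{"jaw":0,"translation":[0,0,0],"yaw":0}]'
cat > rel.py <<'E'
from h import *
s=bot.sense(); M=R.from_rotvec(s["eef_rot"]).as_matrix()
k=np.array([.547,.025,.189]); v=M.T@(k-s["tcp_pos"])*1000
print("knob in tool mm",v.round(1),"corner r",np.hypot(v[0]-10,v[1]-4.6).round(1),"ang",np.degrees(np.arctan2(v[1]-4.6,v[0]-10)).round(),"phi",np.arctan2(M[1,0],M[0,0]).round(3),"j6",s["joints"][5].round(2),"F",s["wrist_force"].round(1),"t",s["time_s"])
E
python3 rel.py
```

```text
time_s: 5.2
tcp_pos: [0.5365, 0.0582, 0.1756]
eef_rot: [2.865, -1.287, -0.001]
wrist_force: [-0.5, 0.4, 0.3]
opening: 0.0004
grip_force: 0.0
knob in tool mm [ 31.8  14.2 -13.4] corner r 23.8 ang 24.0 phi -0.844 j6 2.42 F [-0.5  0.4  0.3] t 5.2
```

```bash
python3 -m creep '[{"jaw":0,"translation":[0.2,0.09,0],"yaw":0},{"jaw":0,"translation":[0.21,0.09,0],"yaw":0},{"jaw":0,"translation":[-0.11,0.283,0],"yaw":-0.1},{"jaw":0,"translation":[-0.11,0.283,0],"yaw":-0.1},{"jaw":0,"translation":[-0.11,0.283,0],"yaw":-0.1},{"jaw":0,"translation":[-0.11,0.283,0],"yaw":-0.1},{"jaw":0,"translation":[-0.11,0.283,0],"yaw":-0.1},{"jaw":0,"translation":[-0.11,0.283,0],"yaw":-0.1}]'
cat >> rel.py <<'E'
import sys,time
im=bot.grab_frame("wrist"); cv2.imwrite(f"pics/m{s['time_s']:.2f}.png",im)
try:
    dot,m,d=measure(s,im,(.547,.025),.190,False); print("q mod 2pi (dir, pos)",((np.arctan2(d[1],d[0])-2.99)%(2*np.pi)).round(3),((np.arctan2(m[1]-.025,m[0]-.547)-2.99)%(2*np.pi)).round(3),"centre est",(m-.0095*d).round(4))
except Exception as e: print(e)
E
python3 rel.py
```

```text
time_s: 5.87
tcp_pos: [0.5235, 0.0457, 0.1777]
eef_rot: [-3.113, 0.376, -0.001]
wrist_force: [-3.2, 9.1, 0.8]
opening: 0.0004
grip_force: 4.5
knob in tool mm [ 27.7  14.5 -11.4] corner r 20.3 ang 29.0 phi -0.24 j6 1.79 F [-3.2  9.1  0.8] t 5.8667
q mod 2pi (dir, pos) 0.867 0.779 centre est [0.5468 0.0259]
```

```bash
python3 -m creep '[{"jaw":0,"translation":[-0.11,0.283,0],"yaw":-0.1},{"jaw":0,"translation":[-0.11,0.283,0],"yaw":-0.1},{"jaw":0,"translation":[-0.11,0.283,0],"yaw":-0.1},{"jaw":0,"translation":[-0.11,0.283,0],"yaw":-0.1},{"jaw":0,"translation":[-0.11,0.283,0],"yaw":-0.1},{"jaw":0,"translation":[-0.11,0.283,0],"yaw":-0.1},{"jaw":0,"translation":[-0.11,0.283,0],"yaw":-0.1},{"jaw":0,"translation":[-0.11,0.283,0],"yaw":-0.1},{"jaw":0,"translation":[-0.11,0.283,0],"yaw":-0.1},{"jaw":0,"translation":[-0.11,0.283,0],"yaw":-0.1},{"jaw":0,"translation":[-0.11,0.283,0],"yaw":-0.1},{"jaw":0,"translation":[-0.11,0.283,0],"yaw":-0.1}]' >/dev/null
python3 rel.py
```

```text
knob in tool mm [ 29.3  12.8 -11.6] corner r 21.0 ang 23.0 phi 0.96 j6 0.53 F [-7.3 -0.9  3.8] t 6.9167
q mod 2pi (dir, pos) 2.317 2.279 centre est [0.5464 0.0253]
```

```bash
python3 -m creep '[{"jaw":0,"translation":[-0.04,0.31,0],"yaw":-0.1},{"jaw":0,"translation":[-0.11,0.283,0],"yaw":-0.1},{"jaw":0,"translation":[-0.11,0.283,0],"yaw":-0.1},{"jaw":0,"translation":[-0.11,0.283,0],"yaw":-0.1},{"jaw":0,"translation":[-0.11,0.283,0],"yaw":-0.1},{"jaw":0,"translation":[-0.11,0.283,0],"yaw":-0.1},{"jaw":0,"translation":[-0.11,0.283,0],"yaw":-0.1},{"jaw":0,"translation":[-0.11,0.283,0],"yaw":-0.1},{"jaw":0,"translation":[-0.11,0.283,0],"yaw":-0.1},{"jaw":0,"translation":[-0.11,0.283,0],"yaw":-0.1},{"jaw":0,"translation":[-0.11,0.283,0],"yaw":-0.1},{"jaw":0,"translation":[-0.11,0.283,0],"yaw":-0.1}]' >/dev/null
python3 rel.py
```

```text
knob in tool mm [ 28.6  11.7 -11.5] corner r 19.9 ang 21.0 phi 2.159 j6 -0.69 F [-2.5 -0.5  1.2] t 7.9667
q mod 2pi (dir, pos) 3.548 3.622 centre est [0.5465 0.0256]
```

```bash
python3 -m creep '[{"jaw":0,"translation":[-0.11,0.283,0],"yaw":-0.1},{"jaw":0,"translation":[-0.11,0.283,0],"yaw":-0.1},{"jaw":0,"translation":[-0.11,0.283,0],"yaw":-0.1},{"jaw":0,"translation":[-0.11,0.283,0],"yaw":-0.1},{"jaw":0,"translation":[-0.11,0.283,0],"yaw":-0.1},{"jaw":0,"translation":[-0.11,0.283,0],"yaw":-0.1},{"jaw":0,"translation":[-0.11,0.283,0],"yaw":-0.1},{"jaw":0,"translation":[-0.11,0.283,0],"yaw":-0.1},{"jaw":0,"translation":[-0.11,0.283,0],"yaw":-0.1}]' >/dev/null
python3 rel.py
python3 -m creep '[{"jaw":0,"translation":[-0.11,0.283,0],"yaw":-0.1},{"jaw":0,"translation":[-0.11,0.283,0],"yaw":-0.1},{"jaw":0,"translation":[-0.11,0.283,0],"yaw":-0.1},{"jaw":0,"translation":[-0.11,0.283,0],"yaw":-0.1},{"jaw":0,"translation":[-0.11,0.283,0],"yaw":-0.1},{"jaw":0,"translation":[-0.11,0.283,0],"yaw":-0.1},{"jaw":0,"translation":[-0.11,0.283,0],"yaw":-0.1},{"jaw":0,"translation":[-0.11,0.283,0],"yaw":-0.1},{"jaw":0,"translation":[-0.11,0.283,0],"yaw":-0.1}]' >/dev/null
python3 rel.py
```

```text
knob in tool mm [ 29.7  12.6 -11.5] corner r 21.2 ang 22.0 phi 3.057 j6 -1.56 F [ 0.4 -0.1  0.2] t 8.7667
q mod 2pi (dir, pos) 3.862 3.953 centre est [0.546  0.0253]
knob in tool mm [ 28.7  13.7 -11.9] corner r 20.8 ang 26.0 phi -2.328 j6 -2.41 F [ 0.7  0.6 -0.5] t 9.5667
q mod 2pi (dir, pos) 3.809 3.909 centre est [0.5462 0.0256]
```

```bash
sed -i 's/\[\.547,\.025,/[.546,.0255,/; s/(\.547,\.025)/(.546,.0255)/; s/m\[1\]-\.025,m\[0\]-\.547/m[1]-.0255,m[0]-.546/' rel.py
python3 -m creep '[{"jaw":0,"translation":[-0.5,-0.2,0],"yaw":0},{"jaw":0,"translation":[0.21,-0.39,0],"yaw":0.12},{"jaw":0,"translation":[0.21,-0.39,0],"yaw":0.12},{"jaw":0,"translation":[0.21,-0.39,0],"yaw":0.12},{"jaw":0,"translation":[0.21,-0.39,0],"yaw":0.12},{"jaw":0,"translation":[0.21,-0.39,0],"yaw":0.12},{"jaw":0,"translation":[0.21,-0.39,0],"yaw":0.12},{"jaw":0,"translation":[0.21,-0.39,0],"yaw":0.12},{"jaw":0,"translation":[0.21,-0.39,0],"yaw":0.12},{"jaw":0,"translation":[0.21,-0.39,0],"yaw":0.12},{"jaw":0,"translation":[0.21,-0.39,0],"yaw":0.12}]' >/dev/null; python3 rel.py
python3 -m creep '[{"jaw":0,"translation":[0.21,-0.39,0],"yaw":0.12},{"jaw":0,"translation":[0.21,-0.39,0],"yaw":0.12},{"jaw":0,"translation":[0.21,-0.39,0],"yaw":0.12},{"jaw":0,"translation":[0.21,-0.39,0],"yaw":0.12},{"jaw":0,"translation":[0.21,-0.39,0],"yaw":0.12},{"jaw":0,"translation":[0.21,-0.39,0],"yaw":0.12},{"jaw":0,"translation":[0.21,-0.39,0],"yaw":0.12},{"jaw":0,"translation":[0.21,-0.39,0],"yaw":0.12},{"jaw":0,"translation":[0.21,-0.39,0],"yaw":0.12},{"jaw":0,"translation":[0.21,-0.39,0],"yaw":0.12}]' >/dev/null; python3 rel.py
python3 -m creep '[{"jaw":0,"translation":[0.21,-0.39,0],"yaw":0.12},{"jaw":0,"translation":[0.21,-0.39,0],"yaw":0.12},{"jaw":0,"translation":[0.21,-0.39,0],"yaw":0.12},{"jaw":0,"translation":[0.21,-0.39,0],"yaw":0.12},{"jaw":0,"translation":[0.21,-0.39,0],"yaw":0.12},{"jaw":0,"translation":[0.21,-0.39,0],"yaw":0.12},{"jaw":0,"translation":[0.21,-0.39,0],"yaw":0.12},{"jaw":0,"translation":[0.21,-0.39,0],"yaw":0.12},{"jaw":0,"translation":[0.21,-0.39,0],"yaw":0.12},{"jaw":0,"translation":[0.21,-0.39,0],"yaw":0.12}]' >/dev/null; python3 rel.py
```

```text
knob in tool mm [ 35.1  15.5 -12.6] corner r 27.3 ang 23.0 phi 2.743 j6 -1.27 F [-0.4  0.1  0.2] t 10.5333
q mod 2pi (dir, pos) 3.845 3.834 centre est [0.546  0.0254]
knob in tool mm [ 34.1  14.3 -12.6] corner r 26.0 ang 22.0 phi 1.546 j6 -0.09 F [ 0.4 -0.7  0.3] t 11.4167
q mod 2pi (dir, pos) 3.865 3.853 centre est [0.5464 0.0256]
knob in tool mm [ 32.7  14.9 -12.7] corner r 24.9 ang 24.0 phi 0.349 j6 1.17 F [0.3 0.  0.4] t 12.3
q mod 2pi (dir, pos) 3.83 3.835 centre est [0.5466 0.0259]
```

```bash
python3 -m creep '[{"jaw":0,"translation":[0.2,-0.39,0],"yaw":0.12},{"jaw":0,"translation":[0.2,-0.39,0],"yaw":0.12},{"jaw":0,"translation":[0.2,-0.39,0],"yaw":0.12},{"jaw":0,"translation":[0.2,-0.39,0],"yaw":0.12},{"jaw":0,"translation":[0.2,-0.39,0],"yaw":0.12},{"jaw":0,"translation":[0.2,-0.39,0],"yaw":0.12},{"jaw":0,"translation":[0.2,-0.39,0],"yaw":0.12},{"jaw":0,"translation":[0.2,-0.39,0],"yaw":0.12},{"jaw":0,"translation":[0.2,-0.39,0],"yaw":0.12},{"jaw":0,"translation":[0.2,-0.39,0],"yaw":0.12},{"jaw":0,"translation":[0,0,0],"yaw":0}]' >/dev/null; python3 rel.py
```

```text
knob in tool mm [ 33.1  15.9 -12.9] corner r 25.7 ang 26.0 phi -0.845 j6 2.43 F [ 0.2 -0.6 -0.3] t 13.2667
q mod 2pi (dir, pos) 3.807 3.806 centre est [0.5465 0.0258]
```

```bash
python3 -m creep '[{"jaw":0,"translation":[0.3,0.15,0],"yaw":0},{"jaw":0,"translation":[0.3,0.14,0],"yaw":0},{"jaw":0,"translation":[-0.11,0.283,0],"yaw":-0.1},{"jaw":0,"translation":[-0.11,0.283,0],"yaw":-0.1},{"jaw":0,"translation":[-0.11,0.283,0],"yaw":-0.1},{"jaw":0,"translation":[-0.11,0.283,0],"yaw":-0.1},{"jaw":0,"translation":[-0.11,0.283,0],"yaw":-0.1},{"jaw":0,"translation":[-0.11,0.283,0],"yaw":-0.1},{"jaw":0,"translation":[-0.11,0.283,0],"yaw":-0.1},{"jaw":0,"translation":[-0.11,0.283,0],"yaw":-0.1},{"jaw":0,"translation":[-0.11,0.283,0],"yaw":-0.1}]' >/dev/null; python3 rel.py
```

```text
knob in tool mm [ 28.4  13.1 -12.8] corner r 20.3 ang 25.0 phi 0.061 j6 1.48 F [-3.2  3.6  4.2] t 14.2333
q mod 2pi (dir, pos) 4.708 4.686 centre est [0.5463 0.0262]
```

```bash
python3 -m creep '[{"jaw":0,"translation":[-0.05,0.31,0],"yaw":-0.1},{"jaw":0,"translation":[-0.11,0.283,0],"yaw":-0.1},{"jaw":0,"translation":[-0.11,0.283,0],"yaw":-0.1},{"jaw":0,"translation":[-0.11,0.283,0],"yaw":-0.1},{"jaw":0,"translation":[-0.11,0.283,0],"yaw":-0.1},{"jaw":0,"translation":[-0.11,0.283,0],"yaw":-0.1},{"jaw":0,"translation":[-0.11,0.283,0],"yaw":-0.1},{"jaw":0,"translation":[-0.11,0.283,0],"yaw":-0.1},{"jaw":0,"translation":[-0.11,0.283,0],"yaw":-0.1},{"jaw":0,"translation":[-0.11,0.283,0],"yaw":-0.1},{"jaw":0,"translation":[-0.11,0.283,0],"yaw":-0.1},{"jaw":0,"translation":[-0.11,0.283,0],"yaw":-0.1}]' >/dev/null; python3 rel.py
```

```text
knob in tool mm [ 29.2  12.3 -12.7] corner r 20.7 ang 22.0 phi 1.259 j6 0.21 F [-3.9 -2.   4.4] t 15.2833
q mod 2pi (dir, pos) 6.017 6.018 centre est [0.5458 0.0256]
```

Now at about 6.0 rad; continuing, pressing in a little more.

```bash
python3 -m creep '[{"jaw":0,"translation":[-0.02,0.32,0],"yaw":-0.1},{"jaw":0,"translation":[-0.11,0.283,0],"yaw":-0.1},{"jaw":0,"translation":[-0.11,0.283,0],"yaw":-0.1},{"jaw":0,"translation":[-0.11,0.283,0],"yaw":-0.1},{"jaw":0,"translation":[-0.11,0.283,0],"yaw":-0.1},{"jaw":0,"translation":[-0.11,0.283,0],"yaw":-0.1},{"jaw":0,"translation":[-0.11,0.283,0],"yaw":-0.1},{"jaw":0,"translation":[-0.11,0.283,0],"yaw":-0.1}]' >/dev/null; python3 rel.py
python3 -m creep '[{"jaw":0,"translation":[-0.07,0.3,0],"yaw":-0.1},{"jaw":0,"translation":[-0.11,0.283,0],"yaw":-0.1},{"jaw":0,"translation":[-0.11,0.283,0],"yaw":-0.1},{"jaw":0,"translation":[-0.11,0.283,0],"yaw":-0.1},{"jaw":0,"translation":[-0.11,0.283,0],"yaw":-0.1},{"jaw":0,"translation":[-0.11,0.283,0],"yaw":-0.1}]' >/dev/null; python3 rel.py
```

```text
knob in tool mm [ 29.   11.7 -12.5] corner r 20.3 ang 20.0 phi 2.057 j6 -0.59 F [-1.7 -1.2  4. ] t 16.0
q mod 2pi (dir, pos) 0.597 0.623 centre est [0.5459 0.0252]
knob in tool mm [ 28.6  11.6 -12.6] corner r 19.9 ang 21.0 phi 2.655 j6 -1.18 F [-2.5 -1.5  3.4] t 16.55
q mod 2pi (dir, pos) 1.187 1.243 centre est [0.5464 0.0252]
```

```bash
python3 -m creep '[{"jaw":0,"translation":[-0.04,0.31,0],"yaw":-0.1},{"jaw":0,"translation":[-0.11,0.283,0],"yaw":-0.1},{"jaw":0,"translation":[-0.11,0.283,0],"yaw":-0.1},{"jaw":0,"translation":[-0.08,0.29,0],"yaw":-0.1},{"jaw":0,"translation":[-0.11,0.283,0],"yaw":-0.1},{"jaw":0,"translation":[-0.11,0.283,0],"yaw":-0.1}]' >/dev/null; python3 rel.py
python3 -m creep '[{"jaw":0,"translation":[-0.04,0.31,0],"yaw":-0.1},{"jaw":0,"translation":[-0.11,0.283,0],"yaw":-0.1},{"jaw":0,"translation":[-0.11,0.283,0],"yaw":-0.1},{"jaw":0,"translation":[-0.08,0.29,0],"yaw":-0.1},{"jaw":0,"translation":[-0.11,0.283,0],"yaw":-0.1},{"jaw":0,"translation":[-0.11,0.283,0],"yaw":-0.1}]' >/dev/null; python3 rel.py
```

```text
knob in tool mm [ 28.5  11.7 -12.8] corner r 19.8 ang 21.0 phi -3.03 j6 -1.75 F [-0.3 -1.2  3.1] t 17.1
q mod 2pi (dir, pos) 1.765 1.861 centre est [0.5469 0.0254]
knob in tool mm [ 28.4  11.6 -12.7] corner r 19.6 ang 21.0 phi -2.431 j6 -2.31 F [ 0.3 -2.   2.3] t 17.65
q mod 2pi (dir, pos) 2.337 2.426 centre est [0.5469 0.0258]
```

```bash
python3 -m creep '[{"jaw":0,"translation":[-0.55,-0.25,0],"yaw":0},{"jaw":0,"translation":[0.2,-0.39,0],"yaw":0.12},{"jaw":0,"translation":[0.2,-0.39,0],"yaw":0.12},{"jaw":0,"translation":[0.2,-0.39,0],"yaw":0.12},{"jaw":0,"translation":[0.2,-0.39,0],"yaw":0.12},{"jaw":0,"translation":[0.2,-0.39,0],"yaw":0.12},{"jaw":0,"translation":[0.2,-0.39,0],"yaw":0.12},{"jaw":0,"translation":[0.2,-0.39,0],"yaw":0.12},{"jaw":0,"translation":[0.2,-0.39,0],"yaw":0.12},{"jaw":0,"translation":[0.2,-0.39,0],"yaw":0.12},{"jaw":0,"translation":[0.2,-0.39,0],"yaw":0.12},{"jaw":0,"translation":[0.2,-0.39,0],"yaw":0.12}]' >/dev/null; python3 rel.py
python3 -m creep '[{"jaw":0,"translation":[0.2,-0.39,0],"yaw":0.12},{"jaw":0,"translation":[0.2,-0.39,0],"yaw":0.12},{"jaw":0,"translation":[0.2,-0.39,0],"yaw":0.12},{"jaw":0,"translation":[0.2,-0.39,0],"yaw":0.12},{"jaw":0,"translation":[0.2,-0.39,0],"yaw":0.12},{"jaw":0,"translation":[0.2,-0.39,0],"yaw":0.12},{"jaw":0,"translation":[0.2,-0.39,0],"yaw":0.12},{"jaw":0,"translation":[0.2,-0.39,0],"yaw":0.12},{"jaw":0,"translation":[0.2,-0.39,0],"yaw":0.12},{"jaw":0,"translation":[0.2,-0.39,0],"yaw":0.12},{"jaw":0,"translation":[0.2,-0.39,0],"yaw":0.12},{"jaw":0,"translation":[0.2,-0.39,0],"yaw":0.12}]' >/dev/null; python3 rel.py
```

```text
knob in tool mm [ 32.1  13.8 -14.2] corner r 23.9 ang 23.0 phi 2.521 j6 -1.05 F [0.4 0.  0.4] t 18.7
q mod 2pi (dir, pos) 2.382 2.43 centre est [0.5464 0.0258]
knob in tool mm [ 32.6  16.  -13.9] corner r 25.3 ang 27.0 phi 1.085 j6 0.39 F [ 0.   0.3 -0.2] t 19.75
q mod 2pi (dir, pos) 2.434 2.426 centre est [0.5461 0.0253]
```

```bash
python3 -m creep '[{"jaw":0,"translation":[0.2,-0.39,0],"yaw":0.12},{"jaw":0,"translation":[0.2,-0.39,0],"yaw":0.12},{"jaw":0,"translation":[0.2,-0.39,0],"yaw":0.12},{"jaw":0,"translation":[0.2,-0.39,0],"yaw":0.12},{"jaw":0,"translation":[0.2,-0.39,0],"yaw":0.12},{"jaw":0,"translation":[0.2,-0.39,0],"yaw":0.12},{"jaw":0,"translation":[0.2,-0.39,0],"yaw":0.12},{"jaw":0,"translation":[0.2,-0.39,0],"yaw":0.12},{"jaw":0,"translation":[0.2,-0.39,0],"yaw":0.12},{"jaw":0,"translation":[0.2,-0.39,0],"yaw":0.12},{"jaw":0,"translation":[0.2,-0.39,0],"yaw":0.12},{"jaw":0,"translation":[0,0,0],"yaw":0}]' >/dev/null; python3 rel.py
```

```text
knob in tool mm [ 34.3  16.4 -13.8] corner r 27.0 ang 26.0 phi -0.227 j6 1.79 F [-0.  -0.3  0.8] t 20.8
q mod 2pi (dir, pos) 2.444 2.453 centre est [0.5464 0.0251]
```

```bash
python3 -m creep '[{"jaw":0,"translation":[0.36,0.17,0],"yaw":0},{"jaw":0,"translation":[0.36,0.17,0],"yaw":0},{"jaw":0,"translation":[-0.11,0.283,0],"yaw":-0.1},{"jaw":0,"translation":[-0.11,0.283,0],"yaw":-0.1},{"jaw":0,"translation":[-0.11,0.283,0],"yaw":-0.1},{"jaw":0,"translation":[-0.11,0.283,0],"yaw":-0.1},{"jaw":0,"translation":[-0.11,0.283,0],"yaw":-0.1},{"jaw":0,"translation":[-0.11,0.283,0],"yaw":-0.1},{"jaw":0,"translation":[-0.11,0.283,0],"yaw":-0.1},{"jaw":0,"translation":[-0.11,0.283,0],"yaw":-0.1},{"jaw":0,"translation":[-0.11,0.283,0],"yaw":-0.1}]' >/dev/null; python3 rel.py
python3 -m creep '[{"jaw":0,"translation":[-0.05,0.31,0],"yaw":-0.1},{"jaw":0,"translation":[-0.11,0.283,0],"yaw":-0.1},{"jaw":0,"translation":[-0.11,0.283,0],"yaw":-0.1},{"jaw":0,"translation":[-0.11,0.283,0],"yaw":-0.1},{"jaw":0,"translation":[-0.08,0.29,0],"yaw":-0.1},{"jaw":0,"translation":[-0.11,0.283,0],"yaw":-0.1},{"jaw":0,"translation":[-0.11,0.283,0],"yaw":-0.1},{"jaw":0,"translation":[-0.11,0.283,0],"yaw":-0.1}]' >/dev/null; python3 rel.py
```

```text
knob in tool mm [ 30.6  14.3 -14.6] corner r 22.8 ang 25.0 phi 0.681 j6 0.82 F [-13.   -2.    6.4] t 21.7667
q mod 2pi (dir, pos) 3.379 3.36 centre est [0.5463 0.0253]
knob in tool mm [ 31.   12.8 -13.9] corner r 22.6 ang 21.0 phi 1.48 j6 -0.01 F [-6.3 -9.3  3.3] t 22.4833
q mod 2pi (dir, pos) 4.303 4.251 centre est [0.5466 0.0255]
```

```bash
python3 -m creep '[{"jaw":0,"translation":[-0.11,0.283,0],"yaw":-0.1},{"jaw":0,"translation":[-0.11,0.283,0],"yaw":-0.1},{"jaw":0,"translation":[-0.11,0.283,0],"yaw":-0.1},{"jaw":0,"translation":[-0.11,0.283,0],"yaw":-0.1},{"jaw":0,"translation":[-0.11,0.283,0],"yaw":-0.1},{"jaw":0,"translation":[-0.11,0.283,0],"yaw":-0.1},{"jaw":0,"translation":[-0.11,0.283,0],"yaw":-0.1},{"jaw":0,"translation":[-0.11,0.283,0],"yaw":-0.1},{"jaw":0,"translation":[-0.11,0.283,0],"yaw":-0.1},{"jaw":0,"translation":[-0.11,0.283,0],"yaw":-0.1}]' >/dev/null; python3 rel.py
```

```text
knob in tool mm [ 30.6  13.  -13.1] corner r 22.2 ang 22.0 phi 2.48 j6 -1.01 F [ 1.4 -4.6  0.4] t 23.3667
q mod 2pi (dir, pos) 5.3 5.229 centre est [0.5466 0.0258]
```

```bash
python3 -m creep '[{"jaw":0,"translation":[-0.06,0.3,0],"yaw":-0.1},{"jaw":0,"translation":[-0.11,0.283,0],"yaw":-0.1},{"jaw":0,"translation":[-0.11,0.283,0],"yaw":-0.1},{"jaw":0,"translation":[-0.08,0.29,0],"yaw":-0.1},{"jaw":0,"translation":[-0.11,0.283,0],"yaw":-0.1},{"jaw":0,"translation":[-0.11,0.283,0],"yaw":-0.1},{"jaw":0,"translation":[-0.11,0.283,0],"yaw":-0.1}]' >/dev/null; python3 rel.py
```

```text
knob in tool mm [ 29.8  13.4 -12.9] corner r 21.7 ang 24.0 phi -3.103 j6 -1.68 F [ 3.6 -2.9  0.2] t 24.0
q mod 2pi (dir, pos) 5.952 5.888 centre est [0.5461 0.0262]
```

```bash
python3 -m creep '[{"jaw":0,"translation":[-0.09,0.29,0],"yaw":-0.1},{"jaw":0,"translation":[-0.11,0.283,0],"yaw":-0.1},{"jaw":0,"translation":[-0.11,0.283,0],"yaw":-0.1},{"jaw":0,"translation":[-0.02,0.06,0],"yaw":-0.02},{"jaw":0,"translation":[0,0,0],"yaw":0}]' >/dev/null; python3 rel.py
```

```text
knob in tool mm [ 28.7  12.1 -13.2] corner r 20.1 ang 22.0 phi -2.791 j6 -1.97 F [ 1.5 -0.9  0.1] t 24.4667
q mod 2pi (dir, pos) 6.084 5.983 centre est [0.5467 0.0262]
```

```bash
python3 -m creep '[{"jaw":0,"translation":[-0.05,0.31,0],"yaw":-0.1},{"jaw":0,"translation":[-0.11,0.283,0],"yaw":-0.1},{"jaw":0,"translation":[-0.02,0.06,0],"yaw":-0.02},{"jaw":0,"translation":[0,0,0],"yaw":0}]' >/dev/null; python3 rel.py
python3 -m creep '[{"jaw":0,"translation":[-0.7,-0.33,0],"yaw":0},{"jaw":0,"translation":[-0.7,-0.33,0],"yaw":0},{"jaw":0,"translation":[0,0,-3],"yaw":0},{"jaw":0,"translation":[0,0,-3],"yaw":0},{"jaw":0,"translation":[0,0,-2.5],"yaw":0},{"jaw":0,"translation":[0,0,0],"yaw":0},{"jaw":0,"translation":[0,0,0],"yaw":0},{"jaw":0,"translation":[0,0,0],"yaw":0}]'
python3 rel.py
python3 - <<'E'
from h import *
s,im=look("w9"); dot,m,d=measure(s,im,(.546,.0255),.192)
k=m-.0095*d; v=dot-k; print("q",np.arctan2(d[1],d[0])-np.arctan2(v[1],v[0]), np.linalg.norm(v))
cv2.imwrite("pics/c9.png",cv2.convertScaleAbs(im,alpha=1.5,beta=15))
E
```

```text
knob in tool mm [ 28.4  11.8 -13.1] corner r 19.8 ang 21.0 phi -2.572 j6 -2.18 F [ 3.7 -1.8  0.2] t 24.85
q mod 2pi (dir, pos) 6.276 6.199 centre est [0.5461 0.0262]
time_s: 25.57
tcp_pos: [0.5907, 0.0333, 0.2594]
eef_rot: [0.885, -3.012, -0.001]
wrist_force: [-0.7, 0.3, 0.6]
opening: 0.0005
grip_force: 0.0
knob in tool mm [41.7 17.5 70.5] corner r 34.2 ang 22.0 phi -2.57 j6 -2.18 F [-0.7  0.3  0.6] t 25.5667
q mod 2pi (dir, pos) 6.262 6.217 centre est [0.546  0.0259]
dot [0.51814415 0.02960313] line mid [0.53653723 0.02736942] dir [-0.98715028  0.15979465] n 178 len 0.017906965028630116
q -0.026199496569764502 0.028023284413249753
```

View pics/c9.png

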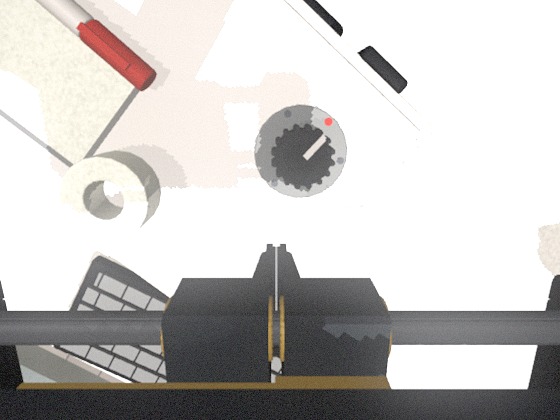

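The view shows the white line from (306,157) to (325,136), in line with the red dot at (328,121). The tracked angle adds up to two turns, and the fingers are clear of the case.

```bash
python3 -c "
from bench import bot
print(bot.close_job())"
```

```text
the job is handed in; nothing more can be done
None
```

I unscrewed the knob anticlockwise to two full turns from shut by rolling its rim with the closed fingertip. The white line sits within about 0.03 rad of the red dot. The fingers never gripped or straddled the knob, the robot is clear of everything, and the job is handed in at about 26 s.

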